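# Snap the splash cover back onto the analyser's wash station

## Robot

A 6-joint arm with a two-finger parallel gripper is mounted at the origin on the work surface. World frame = base frame: x ahead of the robot, y to its left, z up, the work surface at z = 0. Lengths are in m, angles in degrees, forces in N, time in s.
With the tool pointing down it reaches from about 0.375 to 0.9 m from the base axis. Payload 3.1 kg.
Tool frame: the origin (TCP) lies at the very end of the fingers, on their centre line; the grasp point (between the pads) lies 19 mm behind it; z points along the fingers, y is the line along which they close (so a half turn about z gives the same grasp; the last joint's range is limited). The gripper opens to 87 mm and grips with 3 to 60 N. Pads are 19 mm wide; open, the fingers measure 117 mm over their backs; the gripper's body (75 mm by 190 mm) begins 51 mm behind the grasp point.
Start: joints at [-78.982, 30.224, 82.088, -0, 67.689, -10.227], TCP at [0.226, -0.582, 0.223] pointing down, gripper open.
Joint ranges: [-176.69, 176.69], [-43.24, 126.21], [12.49, 139.97], [-82, 262], [0, 151.66], [-163.58, 163.58]. Speed limits (degrees/s): [159.86, 159.86, 180, 180, 180, 180].

## Interface

Orientations are given as a 3x3 rotation matrix whose columns are the frame's x, y, z axes.
In Python, from rig import bot, imaging gives the robot as it stands.
- The arm moves only by the tool drive_tool, never from a script. Its argument "deltas" is text: rows parted by semicolons, each of 5 numbers parted by spaces: the finger opening in mm, from 0 to 87, then the shift along the world's x, y, z in mm, then the turn about the world's z in rad. In form: jaw dx dy dz twist; .... A call has 1 to 12 rows; each row is the pose to reach, as a shift and turn from the pose commanded when the call began; what a row does not reach only later rows make up. A row lasts 1/10 s, in which the tool goes at most 50 mm and 8.59 degrees, less where a joint would pass 70% of its speed; a pose out of reach is approached as far as the arm can. A call with a gripper value outside its range is refused whole. The fingers move at their own pace and stop on an object; the grip force is fixed at half the most. Time passes only in rows, so rows that repeat a pose let the fingers close. It gives the time, the measured TCP pose, the force, the opening and the grip force at its end, in the units of the state.
- bot.read_state(): the state, without advancing time (a new reading comes with each control period).
- imaging.capture(name): name is "scene" or "side" or "wrist"; returns the picture (420x560x3 uint8, red, green, blue); there is no depth.
- imaging.camera_model(name): a dict with "fx", "fy", "cx", "cy" (pixels), "dist" ([k1, k2, p1, p2, k3] as OpenCV has them; the pictures are not rectified), "T" (4x4, takes a point from camera to world coordinates). Camera axes: x right, y down, z forward; pixel columns grow to the right and rows downward; lengths in m; the calibration is good to about 2 mm. A picture is of the moment at which its call begins: read the wrist's pose just before it. camera_model takes no time and is no camera call; for the wrist camera it gives the pose at the moment of the call.
- bot.hand_in(): hands the job in; it is judged then, once.
The state is a dict: "time_s": time; "joint_positions": joint angles; "qvel": joint speeds; "tau": joint torques, N m; "position": TCP position; "tcp_rot": TCP orientation; "force": force on the tool from outside, world axes, zero at the start; "moment": the same for the moment, N m; "opening": opening from 0.0 (shut) to 1.0 (fully open); "grasp_force": force on a finger pad.
Only numpy, scipy, OpenCV 4.12 (cv2) and the standard library are available. Lean on these libraries where they do the work, as an engineer would, in place of code of your own. Each camera call takes 0.05 s, during which the arm holds its last target. There are 200 camera calls.

## Task

Pick up the white splash cover by its blue grip, set it over the two orange snap hooks of the grey wash station, and push it gently straight down until both hooks have clicked through and the cover sits fully home and level on the station. The hook insert may be a centimetre off the middle of the station, so feel for it and do not force the cover. Let go at the end, and leave the vials and the other things around as they are.

Things in the scene. Friction and masses are not known exactly. Their poses are not given: they have to be found in the camera images.
- cover_grip (a point): Loose white cover, 130 g: a cap open below, 60 (x) x 116 (y) x 23 mm, 3 mm skirt walls, top plate 5 mm (underside 18 mm above the skirt's lower edge). Blue grip rib 16 (x) x 44 (y) x 30 mm on its middle. This point: the rib's centre, 38 mm above the skirt's lower edge, 15 above the plate. x across the rib (pinch this way), y along it, z up. Starts upright on the mat; fits either way round.
- slot (a point): Centre of the slot at the cover's +y end, on the plate's top, 36 mm from its middle. Two slots go through the plate, at y = +29 to +43 and -29 to -43 mm, each 17 mm wide in x (-8.5 to +8.5). The hooks pass up through them: 1.5 mm play either way in x.
- seat (a point): Centre of the top face of the wash station, a fixed grey block 100 (x) x 150 (y) x 30 mm, face 30 mm above the work surface; y runs from hook to hook, z up. Fully home, the cover's skirt stands on this face (rib centre 38 mm above it), wherever the insert puts it in x. More than 45 N between cover and station breaks the hooks.
- station: The same grey block, origin under its centre, axes as seat. Two orange hooks stand on a dark metal insert on its top, at y = +40 and -40 mm. The insert is clamped in slotted holes: both hooks together sit up to 11 mm off the block's middle towards its +x or -x (differs every time, not measured); in y they are true.
- hook_a (a joint): Bend of the +y hook, rad: 0 upright, up to about 0.15 bent inward by the cover, near 0 again once clicked. Hook: 14 mm wide in x, stem 4 mm thick in y, black rubber tip at 36 mm above the seat face. The head faces outward: its ramp runs from there down to 6.5 mm outside the stem's middle, 25.2 mm above the face; the catch under it is at 23.7 mm.
- hook_b (a joint): The same for the -y hook. Aligned in x, the cover's plate slides 5 mm down past the hook tips before its slot edges meet the ramps; misaligned, it stops on the tips. From there about 8 to 18 N straight down bends both hooks until they click, 0.7 mm before the cover is home.
- mat: Black rubber mat, fixed, 160 (x) x 250 (y) x 4 mm, origin at the centre of its underside; the cover lies on its -y half, two small vials stand on its +y half.
- vial_red: Red-capped sample vial, 25 mm wide, 48 mm high, standing on the mat; origin under its centre. Bystander.
- vial_white: White-capped sample vial, same size, standing on the mat; origin under its centre. Bystander.
- vial_blue: Blue-capped sample vial, same size, standing on the deck; origin under its centre. Bystander.
- reagent: Reagent bottle, 52 mm wide, 110 mm high, origin under its centre. Bystander.
- beaker: Clear beaker, 66 mm wide, 75 mm high, origin under its centre. Bystander.
- tipbox: Blue tip box 85 x 120 x 57 mm, origin under its centre. Bystander.
- driver: Screwdriver 160 mm long, lying. Bystander.
Not all that is in view belongs to the job. What is shaped like the part that bears cover_grip but pink or red is not meant.

How it is judged:
By the outcome, as a careful person would: the job done as asked, in the order asked, and still so for the second after the job is handed in, with the robot touching nothing.
It also fails if it takes over 64 s, if anything falls off the work surface, if the arm or the gripper's body presses on something with over 40 N, if the wrist force passes 120 N, or if a joint passes its speed limit or range.

## Working session

There is one attempt and no reset: what is moved stays moved. The work goes in short steps, Python scripts to look and compute and a tool call to move; the robot and the scene stay as the last step left them, time stands still between calls to the robot, and variables do not carry over. Pictures are saved under pics/ and viewed, at most 10 in all, crops included, and the job is handed in when it is done.

Besides the shell and the picture viewer there is one more tool, called after "Call:" as name(argument=value, ...) on one line, values as JSON. drive_tool: Moves the arm, as the interface text tells. Its arguments: {"type":"object","properties":{"deltas":{"type":"string"}},"required":["deltas"]}

```bash
mkdir -p pics; python3 - <<'E'
from rig import bot, imaging
import cv2, numpy as np
for n in ["scene","side"]:
    im=imaging.capture(n); cv2.imwrite(f"pics/{n}0.png",im[:,:,::-1])
    m=imaging.camera_model(n); print(n,m["fx"],m["cx"],m["cy"],m["dist"],np.round(m["T"],3).tolist())
s=bot.read_state(); print(s["time_s"],s["position"],s["tcp_rot"],s["opening"])
E
```

```text
scene 527.5637968896874 279.7962930479452 208.29454753237644 [-0.18718367  0.          0.          0.          0.        ] [[0.844, 0.372, -0.386, 1.216], [0.536, -0.578, 0.615, -1.018], [0.006, -0.726, -0.688, 1.226], [0.0, 0.0, 0.0, 1.0]]
side 422.06743973807176 289.16259014788415 216.8276767933857 [0.01271293 0.         0.         0.         0.        ] [[-0.912, -0.212, 0.351, 0.189], [-0.41, 0.48, -0.776, 0.799], [-0.004, -0.851, -0.524, 0.609], [0.0, 0.0, 0.0, 1.0]]
0.1 [ 0.22635572 -0.58186718  0.22167848] [[ 9.32040773e-01  3.62353192e-01 -4.02238404e-04]
 [ 3.62353281e-01 -9.32038897e-01  1.89592605e-03]
 [ 3.12093016e-04 -1.91283278e-03 -9.99998122e-01]] 0.9964719820905416
```

View pics/scene0.png

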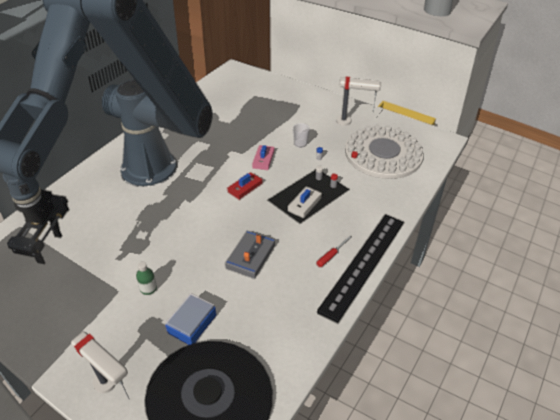

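View pics/side0.png

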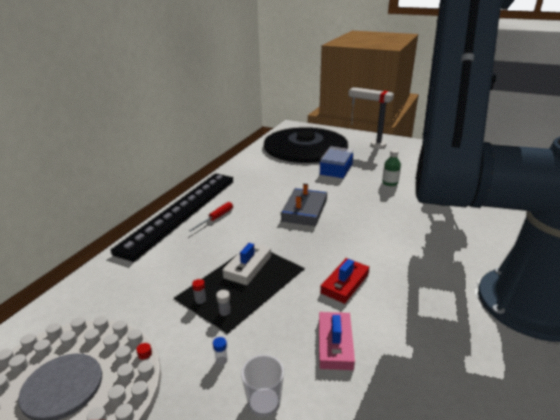

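The scene view shows the white cover with its blue rib near (305,203) and the station with orange hooks near (250,250). In the side view they are at (247,262) and (304,203). The pink and red covers are decoys.

```bash
cat > h.py <<'E'
import cv2, numpy as np
from rig import bot, imaging
def cap(n,save=None):
    m=imaging.camera_model(n); im=imaging.capture(n)
    if save: cv2.imwrite(f"pics/{save}.png",im[:,:,::-1])
    return im,m
def rays(m,px):
    K=np.array([[m["fx"],0,m["cx"]],[0,m["fy"],m["cy"]],[0,0,1]])
    u=cv2.undistortPoints(np.float64(px).reshape(-1,1,2),K,np.float64(m["dist"])).reshape(-1,2)
    d=np.c_[u,np.ones(len(u))]@np.array(m["T"])[:3,:3].T
    return np.array(m["T"])[:3,3],d
def plane(m,px,z):
    o,d=rays(m,px); return o+d*((z-o[2])/d[:,2])[:,None]
def tri(ma,pa,mb,pb):
    (a,d),(b,e)=rays(ma,[pa]),rays(mb,[pb]); d=d[0];e=e[0]
    s,t=np.linalg.lstsq(np.c_[d,-e],b-a,rcond=None)[0]; p,q=a+s*d,b+t*e
    return (p+q)/2,np.linalg.norm(p-q)
def blobs(im,kind,roi=None,amin=6):
    h,s,v=[c.astype(int) for c in cv2.split(cv2.cvtColor(im,cv2.COLOR_RGB2HSV))]
    k={"blue":(h>105)&(h<130)&(s>140)&(v>60),"orange":(h>4)&(h<20)&(s>130)&(v>90),
       "white":(s<60)&(v>165)}[kind].astype(np.uint8)
    if roi:
        z=np.zeros_like(k);x0,y0,x1,y1=roi;z[y0:y1,x0:x1]=1;k*=z
    n,l,st,c=cv2.connectedComponentsWithStats(k)
    return [(c[i],st[i],(l==i)) for i in range(1,n) if st[i,4]>=amin]
E
python3 - <<'E'
from h import *
np.set_printoptions(precision=4,suppress=True)
A,ma=cap("scene");B,mb=cap("side")
ba=blobs(A,"blue",(285,180,325,220));bb=blobs(B,"blue",(225,235,270,280))
print([(x[0],x[1]) for x in ba],[(x[0],x[1]) for x in bb])
print("rib",tri(ma,ba[0][0],mb,bb[0][0]))
oa=blobs(A,"orange",(225,225,280,275));ob=blobs(B,"orange",(280,175,330,225))
print([(x[0],x[1]) for x in oa],[(x[0],x[1]) for x in ob])
for x in oa:
    for y in ob: print(tri(ma,x[0],mb,y[0]))
for n in ["scene","side"]:
    im,m=(A,ma) if n=="scene" else (B,mb)
    r=(225,225,280,275) if n=="scene" else (275,175,335,230)
    for x in blobs(im,"orange",r):
        print(n,plane(m,[x[0]],.055))
w=blobs(A,"white",(280,180,330,222),40)
for x in w:
    ys,xs=np.nonzero(x[2]); P=plane(ma,np.c_[xs,ys],.027)[:,:2].astype(np.float32); print(x[1],cv2.minAreaRect(P*1000))
E
```

```text
[(array([304.5932, 195.5932]), array([301, 190,   9,  12,  59], dtype=int32))] [(array([246.6467, 252.7904]), array([241, 244,  13,  19, 167], dtype=int32))]
rib (array([0.5911, 0.1384, 0.0421]), np.float64(0.0039176693409603836))
[(array([258.0541, 238.5946]), array([256, 235,   5,   8,  37], dtype=int32)), (array([246.425, 256.1  ]), array([244, 252,   6,   9,  40], dtype=int32))] [(array([304.92, 188.6 ]), array([303, 185,   4,   8,  25], dtype=int32)), (array([297.6, 201.2]), array([296, 197,   4,  10,  35], dtype=int32))]
(array([ 0.5764, -0.1376,  0.0733]), np.float64(0.020161589190823972))
(array([ 0.5747, -0.1146,  0.0485]), np.float64(0.004378459249219813))
(array([ 0.5851, -0.1917,  0.0475]), np.float64(0.004379104078946403))
(array([ 0.5835, -0.1684,  0.0211]), np.float64(0.030719819172036276))
scene [[ 0.5761 -0.1203  0.055 ]]
scene [[ 0.587  -0.1977  0.055 ]]
side [[ 0.5814 -0.1768  0.055 ]]
side [[ 0.5719 -0.1026  0.055 ]]
[280 180  17  11  99] ((505.3308410644531, 168.6473388671875), (56.49128723144531, 52.908470153808594), 32.823665618896484)
[288 190  32  27 317] ((590.519775390625, 125.78619384765625), (62.55962371826172, 134.2127685546875), 3.0673933029174805)
[305 204  25  18 233] ((683.6465454101562, 97.4210205078125), (115.98656463623047, 54.798343658447266), 76.04313659667969)
[280 211  15  11  93] ((583.0767211914062, 35.60536193847656), (45.12767791748047, 46.596778869628906), 32.729736328125)
```

```bash
python3 - <<'E'
from h import *
np.set_printoptions(precision=4,suppress=True)
m=imaging.camera_model("wrist");s=bot.read_state()
R=np.array(s["tcp_rot"]);T=np.array(m["T"])
print(R.T@(T[:3,3]-s["position"]),R.T@T[:3,:3],m["fx"],m["dist"],s["force"])
E
```

```text
[ 0.0779  0.0008 -0.1614] [[-0.0001 -0.9586 -0.2849]
 [ 1.      0.0001 -0.0009]
 [ 0.0009 -0.2849  0.9586]] 337.51841303066067 [-0.0117  0.      0.      0.      0.    ] [ 0.3055 -0.4086 -0.4996]
```

Call:
drive_tool(deltas="87 40 50 10 0.15; 87 75 95 30 0.3; 87 110 140 50 0.45; 87 145 185 60 0.6; 87 180 230 60 0.75; 87 215 275 60 0.9; 87 250 320 60 1.05; 87 285 365 60 1.2; 87 310 400 60 1.2; 87 320 425 60 1.2; 87 320 425 60 1.2")

```text
time_s: 1.3
position: [0.5475, -0.1548, 0.2825]
tcp_rot: [[-0.001, 1.0, 0.0], [1.0, 0.001, 0.001], [0.001, 0.0, -1.0]]
force: [1.2, -0.1, -0.3]
opening: 1.002
grasp_force: 0.0
```

```bash
python3 - <<'E'
from h import *
cap("wrist","w1")
E
```

```text
(no output)
```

View pics/w1.png

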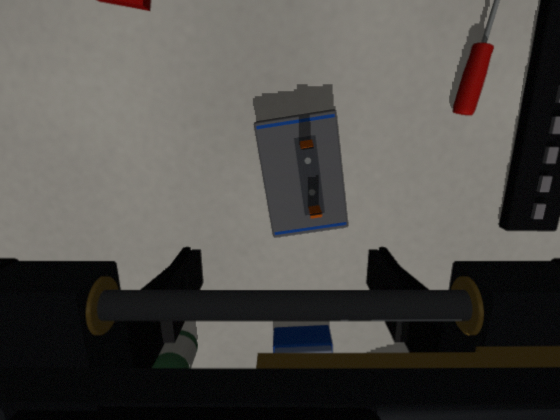

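```bash
python3 - <<'E'
from h import *
np.set_printoptions(precision=4,suppress=True)
im,m=cap("wrist")
cv2.imwrite("pics/w1c.png",cv2.resize(im[100:245,240:360,::-1],None,fx=4,fy=4,interpolation=cv2.INTER_NEAREST))
for c,st,k in blobs(im,"orange",(250,100,350,240)):
    ys,xs=np.nonzero(k); print(c,st,plane(m,[c],.06), plane(m,[[st[0]-.5,c[1]],[st[0]+st[2]-.5,c[1]]],.06)[:,:2])
E
```

```text
[312.8667 220.9   ] [307 219  12   4  30] [[ 0.585  -0.1967  0.06  ]] [[ 0.5774 -0.1968]
 [ 0.5917 -0.1967]]
```

View pics/w1c.png

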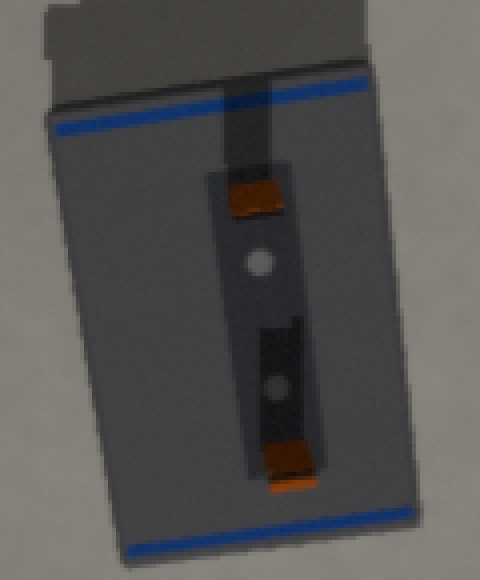

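```bash
cat > hooks.py <<'E'
from h import *
np.set_printoptions(precision=4,suppress=True)
im,m=cap("wrist")
h,s,v=cv2.split(cv2.cvtColor(im,cv2.COLOR_RGB2HSV))
k=((h<20)&(s>130)&(v>45)).astype(np.uint8)
z=np.zeros_like(k);z[100:245,240:360]=1;k*=z
n,l,st,c=cv2.connectedComponentsWithStats(k)
for i in range(1,n):
    if st[i,4]<15: continue
    print(st[i],c[i])
    for r in range(st[i,1],st[i,1]+st[i,3]):
        x=np.nonzero(l[r]==i)[0]
        if len(x): print(r,x[0],x[-1])
P=plane(m,[[304.5,153.7],[313,219]],.066); print("tips",P,np.linalg.norm(P[0]-P[1]))
C=np.float64([[52,110],[368,65],[418,515],[126,555]])/4+[240,100]
Q=plane(m,C,.03);print(Q, Q.mean(0)); print(np.linalg.norm(Q-np.roll(Q,-1,0),axis=1))
for a,b in ((3,0),(2,1)): d=Q[b]-Q[a];print("yaw",np.degrees(np.arctan2(-d[0],d[1])))
for a,b in ((3,2),(0,1)): d=Q[b]-Q[a];print("yaw",np.degrees(np.arctan2(d[1],d[0])))
d=P[0]-P[1];print("hook yaw",np.degrees(np.arctan2(-d[0],d[1])),bot.read_state()["position"])
E
python3 hooks.py
```

```text
[299 142  14   9  97] [305.3093 145.8247]
142 306 311
143 300 311
144 299 311
145 299 311
146 299 311
147 299 312
148 300 312
149 300 309
150 300 302
[308 208  12   8  77] [313.2078 211.1039]
208 310 318
209 308 318
210 308 318
211 308 319
212 308 319
213 308 319
214 309 316
215 309 310
[309 216  12   5  42] [314.619  217.7381]
216 314 320
217 310 320
218 309 320
219 309 318
220 310 311
tips [[ 0.5706 -0.12    0.066 ]
 [ 0.5823 -0.1961  0.066 ]] 0.07696924734317193
[[ 0.5107 -0.0935  0.03  ]
 [ 0.6043 -0.08    0.03  ]
 [ 0.6269 -0.2205  0.03  ]
 [ 0.5321 -0.2349  0.03  ]] [ 0.5685 -0.1572  0.03  ]
[0.0946 0.1423 0.0959 0.143 ]
yaw 8.612118786663508
yaw 9.156583619337264
yaw 8.656011084888645
yaw 8.217322332091866
hook yaw 8.765196897290782 [ 0.5472 -0.1552  0.2823]
```

```bash
python3 - <<'E'
from h import *
np.set_printoptions(precision=4,suppress=True)
for i in range(2):
    im,m=cap("wrist"); s=bot.read_state()
    print(s["time_s"],s["position"],m["fx"],m["fy"],m["cx"],m["cy"],m["dist"]);print(m["T"])
    b=blobs(im,"blue",(240,90,360,250));print([(x[0],x[1]) for x in b])
cv2.imwrite("pics/w2c.png",cv2.resize(im[90:245,240:360,::-1],None,fx=3,fy=3,interpolation=cv2.INTER_NEAREST))
E
```

```text
1.5 [ 0.5465 -0.1567  0.2823] 337.51841303066067 337.51841303066067 284.2613644037866 211.43388112181535 [-0.0117  0.      0.      0.      0.    ]
[[ 1.      0.0049 -0.0002  0.5471]
 [ 0.0046 -0.959  -0.2834 -0.078 ]
 [-0.0016  0.2834 -0.959   0.4436]
 [ 0.      0.      0.      1.    ]]
[(array([321.6707, 116.6951]), array([309, 114,  26,   7,  82], dtype=int32)), (array([278.5929, 123.3286]), array([257, 119,  44,  10, 140], dtype=int32)), (array([310.2424, 227.8182]), array([275, 222,  71,  13, 198], dtype=int32))]
1.55 [ 0.5461 -0.1577  0.2823] 337.51841303066067 337.51841303066067 284.2613644037866 211.43388112181535 [-0.0117  0.      0.      0.      0.    ]
[[ 1.      0.0029 -0.0013  0.5467]
 [ 0.0024 -0.9589 -0.2838 -0.0794]
 [-0.002   0.2838 -0.9589  0.4436]
 [ 0.      0.      0.      1.    ]]
[(array([322.875 , 115.1375]), array([310, 112,  26,   7,  80], dtype=int32)), (array([278.8417, 121.9856]), array([257, 118,  44,   9, 139], dtype=int32)), (array([311.29, 226.57]), array([275, 221,  72,  12, 200], dtype=int32))]
```

Call:
drive_tool(deltas="87 10 40 0 0; 87 20 85 0 0; 87 30 130 0 0; 87 40 175 0 0; 87 45 220 0 0; 87 45 260 0 0; 87 45 285 0 0; 87 45 295 0 0; 87 45 295 0 0; 87 45 295 0 0; 87 45 295 0 0; 87 45 295 0 0")

```text
time_s: 2.75
position: [0.5917, 0.1359, 0.2826]
tcp_rot: [[0.002, 1.0, -0.0], [1.0, -0.002, -0.0], [-0.0, -0.0, -1.0]]
force: [1.1, -0.7, -0.5]
opening: 0.996
grasp_force: 0.0
```

```bash
python3 - <<'E'
from h import *
np.set_printoptions(precision=4,suppress=True)
im,m=cap("wrist","w3"); s=bot.read_state();print(s["position"],s["time_s"]);
cv2.imwrite("pics/w3c.png",cv2.resize(im[60:260,200:360,::-1],None,fx=3,fy=3,interpolation=cv2.INTER_NEAREST))
for c,st,k in blobs(im,"blue",(200,60,360,260),30): 
    ys,xs=np.nonzero(k);P=plane(m,np.c_[xs,ys],.057)[:,:2].astype(np.float32)*1000;print(st,c,cv2.minAreaRect(P))
E
```

```text
[0.5917 0.1362 0.2826] 2.8
[278 161  12  38 443] [283.5124 179.8758] ((590.4560546875, 137.0456085205078), (12.9853515625, 43.66852951049805), 0.09686591476202011)
```

View pics/w3c.png

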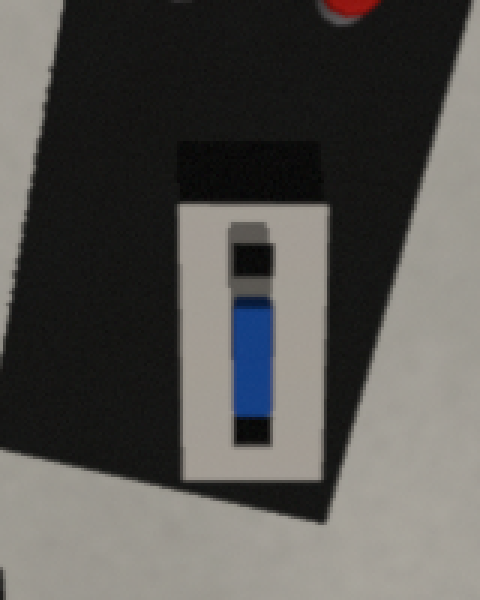

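```bash
python3 - <<'E'
from h import *
np.set_printoptions(precision=4,suppress=True)
m=imaging.camera_model("wrist"); s=bot.read_state();print(s["position"],s["time_s"]);
C=np.float64([[178,204],[330,204],[323,481],[181,481]])/3+[199.5,59.5]
Q=plane(m,C,.027);print(Q, Q.mean(0),np.linalg.norm(Q-np.roll(Q,-1,0),axis=1))
C=np.float64([[233,243],[274,243],[271,446],[234,446]])/3+[199.5,59.5]
Q=plane(m,C,.027);print(Q[:,:2], Q.mean(0))
C=np.float64([[233,297],[273,297],[271,417],[234,417]])/3+[199.5,59.5]
Q=plane(m,C,.057);print(Q[:,:2], Q.mean(0))
E
```

```text
[0.5917 0.1362 0.2826] 2.8
[[0.561  0.1953 0.027 ]
 [0.6218 0.1951 0.027 ]
 [0.621  0.0787 0.027 ]
 [0.5596 0.0788 0.027 ]] [0.5908 0.137  0.027 ] [0.0608 0.1165 0.0614 0.1165]
[[0.5828 0.1799]
 [0.5994 0.1798]
 [0.5984 0.0945]
 [0.5826 0.0945]] [0.5908 0.1372 0.027 ]
[[0.5834 0.1621]
 [0.5986 0.162 ]
 [0.598  0.1149]
 [0.5834 0.1149]] [0.5908 0.1385 0.057 ]
```

Call:
drive_tool(deltas="87 -1 1 -45 0; 87 -1 1 -90 0; 87 -1 1 -135 0; 87 -1 1 -180 0; 87 -1 1 -215 0; 87 -1 1 -238 0; 87 -1 1 -248 0; 87 -1 1 -251 0; 87 -1 1 -251 0; 87 -1 1 -251 0")

```text
time_s: 3.8
position: [0.5918, 0.1385, 0.033]
tcp_rot: [[0.0, 1.0, 0.003], [1.0, -0.0, 0.0], [0.0, 0.003, -1.0]]
force: [0.3, -0.4, 0.4]
opening: 1.002
grasp_force: 0.0
```

Call:
drive_tool(deltas="0 0 0 0 0; 0 0 0 0 0; 0 0 0 0 0; 0 0 0 0 0; 0 0 0 0 0; 0 0 0 0 0; 0 0 0 0 0; 0 0 0 0 0")

```text
time_s: 4.6
position: [0.5904, 0.1385, 0.0315]
tcp_rot: [[0.0, 1.0, -0.0], [1.0, -0.0, -0.0], [-0.0, -0.0, -1.0]]
force: [0.7, 0.6, 0.3]
opening: 0.357
grasp_force: 0.0
```

Call:
drive_tool(deltas="0 0 0 0 0; 0 0 0 0 0; 0 0 0 0 0; 0 0 0 0 0; 0 0 0 0 0; 0 0 0 0 0")

```text
time_s: 5.2
position: [0.5906, 0.1385, 0.0315]
tcp_rot: [[-0.0, 1.0, 0.0], [1.0, 0.0, -0.0], [-0.0, 0.0, -1.0]]
force: [-0.4, -0.6, -0.8]
opening: 0.181
grasp_force: 30.0
```

Call:
drive_tool(deltas="0 0 0 15 0; 0 0 0 50 0; 0 0 0 95 0; 0 0 0 140 0; 0 0 0 185 0; 0 0 0 225 0; 0 0 0 245 0; 0 0 0 251 0; 0 0 0 251 0")

```text
time_s: 6.1
position: [0.5903, 0.1385, 0.2836]
tcp_rot: [[-0.0, 1.0, 0.001], [1.0, 0.0, 0.0], [0.0, 0.001, -1.0]]
force: [-0.1, -0.4, -1.8]
opening: 0.183
grasp_force: 30.0
```

Call:
drive_tool(deltas="0 0 -20 0 0.03; 0 0 -60 0 0.06; 0 0 -105 0 0.09; 0 0 -150 0 0.12; 0 0 -195 0 0.15; 0 0 -240 0 0.15; 0 0 -285 0 0.15; 0 0 -325 0 0.15; 0 0 -360 0 0.15; 0 0 -382 0 0.15; 0 0 -394 0 0.15; 0 0 -398 0 0.15")

```text
time_s: 7.3
position: [0.59, -0.2597, 0.2813]
tcp_rot: [[-0.149, 0.989, -0.002], [0.989, 0.149, 0.002], [0.002, -0.002, -1.0]]
force: [-0.2, 0.8, -0.6]
opening: 0.181
grasp_force: 30.0
```

Call:
drive_tool(deltas="0 0 0 0 0; 0 0 0 0 0; 0 0 0 0 0; 0 0 0 0 0")

```text
time_s: 7.7
position: [0.5907, -0.2583, 0.2828]
tcp_rot: [[-0.151, 0.989, 0.0], [0.989, 0.151, 0.0], [0.0, 0.0, -1.0]]
force: [-0.1, -0.4, -1.7]
opening: 0.184
grasp_force: 30.0
```

```bash
python3 - <<'E'
from h import *
im,m=cap("wrist","w4")
im=cv2.resize(im[:,:,::-1],None,fx=3,fy=3,interpolation=cv2.INTER_NEAREST)
cv2.imwrite("pics/w4c.png",im[330:900,500:1270])
s=bot.read_state();print(s["position"],np.round(s["force"],1),s["opening"]);print(np.round(m["T"],4).tolist())
E
```

```text
[ 0.59066046 -0.25854316  0.28280026] [ 0.2  0.9 -1.4] 0.177741609350898
[[0.9886, 0.1449, 0.0419, 0.5791], [0.1508, -0.948, -0.2801, -0.182], [-0.0009, 0.2833, -0.959, 0.4442], [0.0, 0.0, 0.0, 1.0]]
```

View pics/w4.png

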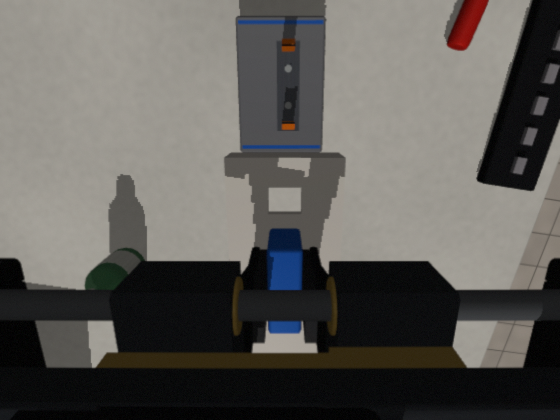

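The station is square to the tool: hooks at (288,45) and (288,128), face from rows 18 to 150. The cover's plate isn't visible around the blue at (285,280), so I'll check with the scene camera.

```bash
python3 - <<'E'
from h import *
a,_=cap("scene");b,_=cap("side")
c=np.hstack([cv2.resize(a[130:330,130:350],None,fx=1.8,fy=1.8),cv2.resize(b[100:300,190:410],None,fx=1.8,fy=1.8)])
cv2.imwrite("pics/chk.png",c[:,:,::-1])
E
```

```text
(no output)
```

View pics/chk.png

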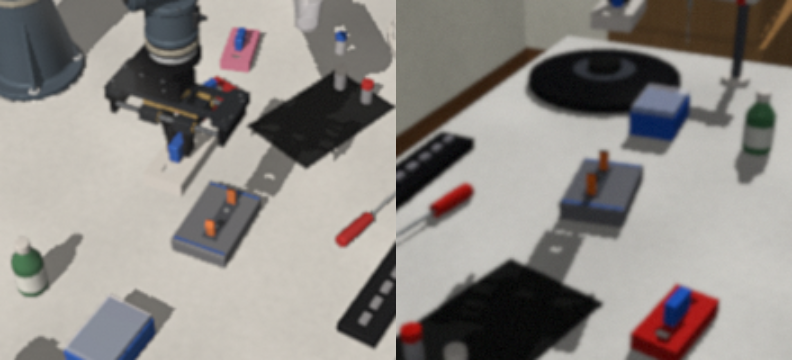

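```bash
python3 - <<'E'
from h import *
np.set_printoptions(precision=4,suppress=True)
im,m=cap("wrist");s=bot.read_state();p=np.array(s["position"]);print(p)
h,ss,v=cv2.split(cv2.cvtColor(im,cv2.COLOR_RGB2HSV))
def comp(k,y0,y1,x0,x1,am):
    z=np.zeros_like(k);z[y0:y1,x0:x1]=k[y0:y1,x0:x1]
    n,l,st,c=cv2.connectedComponentsWithStats(z)
    return [(st[i],c[i]) for i in range(1,n) if st[i,4]>=am]
R=np.array(s["tcp_rot"]);ax,ay=R[:2,1],R[:2,0]
def rel(px,z):
    P=plane(m,px,z)[:,:2]-p[:2]; return np.c_[P@ax,P@ay]*1000
k=((h<20)&(ss>130)&(v>45)).astype(np.uint8)
for st,c in comp(k,20,160,230,340,8):
    x0,y0,w,hh,_=st; print("or",st,rel([[x0-.5,y0-.5],[x0+w-.5,y0-.5],[x0-.5,y0+hh-.5],[x0+w-.5,y0+hh-.5]],.062).tolist())
k=((h>105)&(h<130)&(ss>100)&(v>60)).astype(np.uint8)
for st,c in comp(k,0,160,230,340,20):
    x0,y0,w,hh,_=st; print("bl",st,rel([[x0-.5,c[1]],[x0+w-.5,c[1]]],.03).tolist())
for st,c in comp(k,200,345,240,330,100):
    x0,y0,w,hh,_=st
    for r in (240,250,260): x=np.nonzero(k[r,240:330])[0]+240; print("rib",r,x[0],x[-1],rel([[x[0]-.5,r],[x[-1]+.5,r]],.308).tolist())
cv2.imwrite("pics/w5c.png",cv2.resize(im[0:165,225:345,::-1],None,fx=3.6,fy=3.6,interpolation=cv2.INTER_NEAREST))
E
```

```text
[ 0.5906 -0.2591  0.2827]
or [282  38  13   6  76] [[-3.117366107816029, 150.77093351757713], [10.235805196733393, 150.77199296664287], [-3.129113687040909, 145.13678918634386], [10.282885900919947, 145.13798354671135]]
or [282  45  13   6  78] [[-3.131083557896372, 144.19305196479252], [10.290779905821998, 144.1942690502647], [-3.142975196864094, 138.50202873186322], [10.338430308313155, 138.50338362809418]]
or [282 122  13   7  89] [[-3.293765636656153, 67.16647405486609], [10.942136116269845, 67.16966764667418], [-3.3097134017359053, 59.703615772344925], [11.005933547910725, 59.707013527645]]
bl [238  19  86   5 427] [[-51.765499725709866, 173.4946984497002], [42.85001889534623, 173.47448530010297]]
bl [242 145  78   3 234] [[-52.07081562273911, 37.60851372554223], [42.36046508670778, 37.62466478727107]]Traceback (most recent call last):
  File "<stdin>", line 20, in <module>
IndexError: index 0 is out of bounds for axis 0 with size 0
```

Measured in the tool frame, the hooks are about 3.7 mm in +y and the station centre about 106 mm in +x. The spans check out: 92.7 mm against 93 over the heads. I'll move over it and hover just above the tips.

Call:
drive_tool(deltas="0 -3 25 -20 0; 0 -7 60 -50 0; 0 -10 85 -80 0; 0 -12 100 -110 0; 0 -12 106 -140 0; 0 -12 106 -165 0; 0 -12 106 -180 0; 0 -12 106 -188 0; 0 -12 106 -188 0; 0 -12 106 -188 0; 0 -12 106 -188 0; 0 -12 106 -188 0")

```text
time_s: 9.1
position: [0.5792, -0.1539, 0.0956]
tcp_rot: [[-0.149, 0.989, 0.002], [0.989, 0.149, -0.001], [-0.001, 0.002, -1.0]]
force: [-0.4, 0.3, -1.2]
opening: 0.184
grasp_force: 30.0
```

Call:
drive_tool(deltas="0 0 0 0 0; 0 0 0 0 0")

```text
time_s: 9.3
position: [0.5787, -0.1536, 0.095]
tcp_rot: [[-0.149, 0.989, 0.001], [0.989, 0.149, -0.0], [-0.0, 0.001, -1.0]]
force: [-0.3, -0.3, -0.3]
opening: 0.185
grasp_force: 30.0
```

Call:
drive_tool(deltas="0 -0.5 1 -3 0; 0 -0.5 1 -8 0; 0 -0.5 1 -13 0; 0 -0.5 1 -17 0; 0 -0.5 1 -17 0; 0 -0.5 1 -17 0")

```text
time_s: 9.9
position: [0.5779, -0.1525, 0.0772]
tcp_rot: [[-0.149, 0.989, -0.001], [0.989, 0.149, 0.0], [0.0, -0.0, -1.0]]
force: [-0.4, 0.0, -1.7]
opening: 0.186
grasp_force: 30.0
```

Call:
drive_tool(deltas="0 0 0 -1 0; 0 0 0 -2 0; 0 0 0 -3 0; 0 0 0 -4 0; 0 0 0 -4 0; 0 0 0 -4 0")

```text
time_s: 10.5
position: [0.578, -0.1525, 0.0735]
tcp_rot: [[-0.149, 0.989, -0.0], [0.989, 0.149, 0.0], [0.0, -0.0, -1.0]]
force: [-0.8, 0.1, -1.4]
opening: 0.181
grasp_force: 30.0
```

No force 2 mm past the height where the plate would have stopped on the tips, so the slots are likely aligned.

Call:
drive_tool(deltas="0 0 0 -1 0; 0 0 0 -2 0; 0 0 0 -3 0; 0 0 0 -3 0")

```text
time_s: 10.9
position: [0.5778, -0.1523, 0.0704]
tcp_rot: [[-0.149, 0.989, -0.0], [0.989, 0.149, 0.0], [0.0, -0.0, -1.0]]
force: [-0.5, 0.1, -1.0]
opening: 0.182
grasp_force: 30.0
```

Call:
drive_tool(deltas="0 0 0 -1 0; 0 0 0 -2 0; 0 0 0 -3 0; 0 0 0 -3 0")

```text
time_s: 11.3
position: [0.5782, -0.1524, 0.0677]
tcp_rot: [[-0.149, 0.989, 0.0], [0.989, 0.149, 0.0], [-0.0, 0.0, -1.0]]
force: [0.1, 0.6, 1.0]
opening: 0.183
grasp_force: 30.0
```

Call:
drive_tool(deltas="0 0 0 -1 0; 0 0 0 -2 0; 0 0 0 -3 0; 0 0 0 -3 0")

```text
time_s: 11.7
position: [0.5787, -0.1526, 0.0655]
tcp_rot: [[-0.149, 0.989, 0.002], [0.989, 0.149, -0.0], [-0.001, 0.002, -1.0]]
force: [-0.0, 1.8, 6.6]
opening: 0.181
grasp_force: 30.0
```

Call:
drive_tool(deltas="0 0 0 -1 0; 0 0 0 -2 0; 0 0 0 -2 0")

```text
time_s: 12.0
position: [0.5785, -0.1525, 0.0629]
tcp_rot: [[-0.149, 0.989, 0.001], [0.989, 0.149, -0.0], [-0.0, 0.001, -1.0]]
force: [1.0, 0.5, 0.9]
opening: 0.184
grasp_force: 30.0
```

Call:
drive_tool(deltas="0 0 0 -1 0; 0 0 0 -1 0")

```text
time_s: 12.2
position: [0.578, -0.1525, 0.0612]
tcp_rot: [[-0.149, 0.989, -0.0], [0.989, 0.149, 0.0], [0.0, -0.0, -1.0]]
force: [0.6, 0.0, 1.7]
opening: 0.179
grasp_force: 30.0
```

Call:
drive_tool(deltas="0 0 0 -1 0; 0 0 0 -2 0; 0 0 0 -2 0")

```text
time_s: 12.5
position: [0.577, -0.1516, 0.0585]
tcp_rot: [[-0.149, 0.989, -0.002], [0.989, 0.149, 0.002], [0.002, -0.002, -1.0]]
force: [0.9, 0.5, -11.7]
opening: 0.186
grasp_force: 30.0
```

Call:
drive_tool(deltas="0 0 0 0 0; 0 0 0 0 0; 0 0 0 0 0")

```text
time_s: 12.8
position: [0.5771, -0.1523, 0.0584]
tcp_rot: [[-0.15, 0.989, -0.002], [0.989, 0.15, 0.001], [0.001, -0.002, -1.0]]
force: [0.1, 1.3, -11.3]
opening: 0.183
grasp_force: 30.0
```

Call:
drive_tool(deltas="0 0 0 -0.5 0; 0 0 0 -1 0; 0 0 0 -1 0; 0 0 0 -1 0")

```text
time_s: 13.2
position: [0.5775, -0.1525, 0.0584]
tcp_rot: [[-0.15, 0.989, -0.001], [0.989, 0.15, 0.0], [0.0, -0.001, -1.0]]
force: [-1.2, -0.4, -7.8]
opening: 0.177
grasp_force: 30.0
```

Call:
drive_tool(deltas="0 0 0 -1 0; 0 0 0 -2 0; 0 0 0 -2 0; 0 0 0 -2 0")

```text
time_s: 13.6
position: [0.5793, -0.1531, 0.0576]
tcp_rot: [[-0.149, 0.989, 0.003], [0.989, 0.149, -0.001], [-0.002, 0.003, -1.0]]
force: [0.8, 0.2, 1.4]
opening: 0.185
grasp_force: 30.0
```

Call:
drive_tool(deltas="0 0 0 -1 0; 0 0 0 -2 0; 0 0 0 -2 0; 0 0 0 -2 0")

```text
time_s: 14.0
position: [0.5794, -0.153, 0.0575]
tcp_rot: [[-0.15, 0.989, 0.003], [0.989, 0.15, -0.002], [-0.002, 0.003, -1.0]]
force: [-2.4, 2.1, 13.7]
opening: 0.178
grasp_force: 30.0
```

Standing at exactly the home height (57.5 mm) and carrying 14 N. I'll ease off, let go and retreat.

Call:
drive_tool(deltas="0 0 0 1 0; 0 0 0 2 0; 60 0 0 2 0; 60 0 0 2 0; 60 0 0 2 0; 60 0 0 2 0; 60 0 0 2 0; 60 0 0 2 0; 60 0 0 2 0; 60 0 0 2 0; 60 0 0 2 0")

```text
time_s: 15.1
position: [0.578, -0.1525, 0.0566]
tcp_rot: [[-0.149, 0.989, 0.0], [0.989, 0.149, -0.0], [-0.0, 0.0, -1.0]]
force: [0.4, -0.6, 1.0]
opening: 0.684
grasp_force: 0.0
```

Call:
drive_tool(deltas="60 0 0 10 0; 60 0 0 30 0; 60 0 0 60 0; 60 0 -10 100 0; 60 0 -45 140 0; 60 0 -80 180 0; 60 0 -105 215 0; 60 0 -105 225 0; 60 0 -105 225 0; 60 0 -105 225 0; 60 0 -105 225 0; 60 0 -105 225 0")

```text
time_s: 16.3
position: [0.5772, -0.2558, 0.2795]
tcp_rot: [[-0.151, 0.989, -0.003], [0.989, 0.151, 0.002], [0.003, -0.003, -1.0]]
force: [-0.7, -0.2, 0.0]
opening: 0.689
grasp_force: 0.0
```

```bash
python3 - <<'E'
from h import *
np.set_printoptions(precision=4,suppress=True)
im,m=cap("wrist")
b,mb=cap("side");a,_=cap("scene")
c=np.hstack([cv2.resize(im[0:190,190:380],(400,400),interpolation=cv2.INTER_NEAREST),cv2.resize(b[160:240,265:345],(400,400))])
cv2.imwrite("pics/end.png",c[:,:,::-1])
s=bot.read_state();print(s["time_s"],s["position"],s["opening"],s["force"])
E
```

```text
16.45 [ 0.5778 -0.2567  0.2805] 0.6894502050721559 [-0.4629 -0.5514 -0.0127]
```

View pics/end.png

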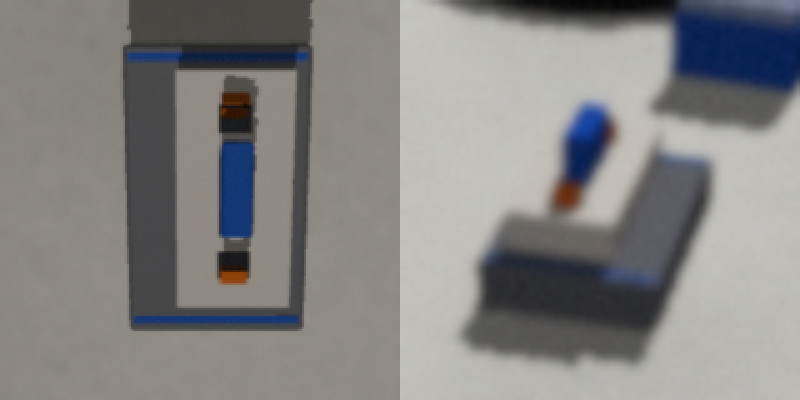

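Both views show the cover flat on the station with both hooks up through the slots: (235,105) and (233,268) in the left half. The gripper is clear.

```bash
python3 -c "
from rig import bot
print(bot.hand_in())"
```

```text
the job is handed in; nothing more can be done
None
```

The cover is snapped over both hooks and looks fully home and level on the station; I released it, backed the gripper clear and handed the job in at about 16.5 s of the 64 s allowed, with no judging result returned.

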